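# Gauge a slant-faced glass block with a thickness probe on the spring balance

## Robot

A 6-joint arm with a two-finger parallel gripper is mounted at the origin on the work surface. World frame = base frame: x ahead of the robot, y to its left, z up, the work surface at z = 0. Lengths are in m, angles in rad, forces in N, time in s.
With the tool pointing down it reaches from about 0.25 to 0.725 m from the base axis. Payload 4 kg.
Tool frame: the origin (TCP) lies midway between the tips of the shut fingers; the grasp point (between the pads) lies bot.tcp_to_grasp behind it (bot.tcp_to_grasp is the distance from the TCP to the grasp point, in m); z points along the fingers, y is the line along which they close (so a half turn about z gives the same grasp; the last joint's range is limited). The gripper opens to 85 mm and grips with 20 to 120 N. Pads are 22 mm wide; open, the fingers measure 114 mm over their backs; the gripper's body (76 mm by 85 mm) begins 54 mm behind the grasp point. The pads swing forward as they close: fully open they stand 13 mm farther back than shut.
Start: joints at [1.334, 0.241, 0.005, 1.335, 0, 1.571], TCP at [0.117, 0.486, 0.231] pointing down, gripper open.
Joint ranges: [-2.72, 2.72], [-1.05, 1.87], [-1.09, 1.28], [-1.99, 2.15], [-1.42, 1.44], [-3.14, 3.14]. Speed limits (rad/s): [2.79, 2.79, 3.14, 3.14, 3.14, 3.14].

## Interface

Orientations are given as a unit quaternion [x, y, z, w].
In Python, from workcell import readout, camera, bot gives the robot as it stands. The module is installed in compiled form; this text tells all that it offers.
- The arm moves only by the tool jog_arm, never from a script. Its argument "motion" is a list of rows, each an object of numbers: "x", "y", "z": the shift along the tool's x, y, z in mm; "spin": the turn about the tool's z in degrees; "fingers": the closure, from -1 (fully open) to 1 (shut). A call has 1 to 8 rows; each row is the pose to reach, as a shift and turn from the pose commanded when the call began, along the tool's axes at that moment; what a row does not reach only later rows make up. A row lasts 1/8 s, in which the tool goes at most 62.5 mm and 10.7 degrees, less where a joint would pass 70% of its speed; a pose out of reach is approached as far as the arm can. A call with a gripper value outside its range is refused whole. The fingers move at their own pace and stop on an object; the grip force is fixed at half the most. Time passes only in rows, so rows that repeat a pose let the fingers close. It gives the time, the measured TCP pose, the force, the opening and the grip force at its end, in the units of the state.
- readout.get_obs(): the state, without advancing time (a new reading comes with each control period).
- camera(name): name is "side" or "top"; returns a dict with "pixels" (420x560x3 uint8, red, green, blue), "K" (3x3 intrinsics, pixels), "rvec" (rotation vector, rad) and "tvec" (3), from world to camera coordinates, as OpenCV has them. Camera axes: x right, y down, z forward; pixel columns grow to the right and rows downward; lengths in m; the calibration is good to about 2 mm. A picture is of the moment at which its call begins. There is no depth.
- bot.job_done(): hands the job in; it is judged then, once.
The state is a dict: "clock": time; "joint_pos": joint angles; "joint_vel": joint speeds; "tau": joint torques, N m; "eef_pos": TCP position; "tool_rot": TCP orientation; "ft_force": force on the tool from outside, world axes, zero at the start; "ft_torque": the same for the moment, N m; "grip_width": finger opening in m; "grasp_force": force on a finger pad.
Only numpy, scipy, OpenCV 4.12 (cv2) and the standard library are available. Lean on these libraries where they do the work, as an engineer would, in place of code of your own. Each camera call takes 0.05 s, during which the arm holds its last target. There are 200 camera calls.

## Task

Set the slant-faced glass block gently upright on the middle of the spring balance's pan and let go of it. Then take the red thickness probe out of its wooden stand and hold its steel tip on the orange spot, with the probe square to the sloping glass face, pressing lightly with about 4 N (the pan goes down about 10 mm further than under the block alone). Finish while still holding the probe pressed there, steady and with nothing let go, and leave the jar, the brass weight and the mug where they stand.

Things in the scene. Friction and masses are not known exactly. Their poses are not given: they have to be found in the camera images.
- glass_block: Pale green clear solid glass, 0.53 kg (+-15 %). Footprint 80 mm (x) by 50 mm (y). Flat top sloping at 25 degrees: 36 mm high at its -x end, 73 mm at its +x end. The sides facing +y and -y are upright and parallel, 50 mm apart: good to grip. Origin: centre of the underside; z up. Starts on the bench, low end roughly towards the robot (-x within 35 degrees).
- spot: Flat orange round spot, 18 mm across, stuck to the middle of the glass block's sloping face (part of the block). Origin: centre of the spot, on the glass surface, 54.7 mm above the middle of the block's underside. z points out of the glass, square to the sloping face: tilted 25 degrees from the block's z towards the block's -x; y is along the block's y.
- balance: Fixed blue spring balance: base 150 mm (x) by 140 mm (y), 45 mm high, with a round pan on a stem above it. Origin: centre of its underside on the bench; z up; stands at a varying yaw.
- pan_top (a point): Centre of the upper face of the balance's round flat aluminium pan (130 mm diameter, 6 mm thick, black rubber inlay with a white dot in the middle). 90 mm above the bench when empty; moves down with the pan. z up.
- pan (a joint): How far the sprung pan has gone down, in m: 0 when empty, stop at 0.034. It sinks 2.5 mm for each newton on it (400 N/m): about 13 mm (11 to 15) under the glass block, about 10 mm more under a push of 4 N.
- stand: Fixed wooden block 60 x 60 mm, 70 mm high, with an upright 20 mm round hole right through its middle. Origin: centre of its underside; z up. The probe stands in it.
- probe: Loose red probe, 125 mm long, 0.12 kg, upright in the stand, tip down. Origin: end of its rounded steel tip; z runs from tip to grip. From the tip: nose 10 mm diameter to 20 mm, shaft 16 mm diameter to 60 mm, then a square grip 24 x 24 mm (sides along x and y) to 125 mm; its shoulder rests on the stand, the tip 10 mm above the bench. Lift over 60 mm to clear the stand.
- jar: Bystander: jar with a yellow cap, 54 mm diameter, 75 mm high. Origin: centre of its underside. Leave it alone.
- weight: Bystander: brass weight with a knob, 40 mm diameter, 62 mm high. Origin: centre of its underside. Leave it alone.
- mug: Bystander: blue ceramic mug without handle, 72 mm across at the rim, 80 mm high. Origin: centre of its underside. Leave it alone.
Not all that is in view belongs to the job. Several things look just like the glass_block: the one meant starts nearest to the robot's base.

How it is judged:
By the outcome, as a careful person would: the job done as asked, in the order asked, and still so for the second after the job is handed in, while the arm keeps its last pose, push and grip.
It also fails if it takes over 58 s, if anything falls off the work surface, if the arm or the gripper's body presses on something with over 40 N, if the wrist force passes 120 N, or if a joint passes its speed limit or range.

## Working session

There is one attempt and no reset: what is moved stays moved. The work goes in short steps, Python scripts to look and compute and a tool call to move; the robot and the scene stay as the last step left them, time stands still between calls to the robot, and variables do not carry over. Pictures are saved under pics/ and viewed, at most 12 in all, crops included, and the job is handed in when it is done.

Besides the shell and the picture viewer there is one more tool, called after "Request:" as name(argument=value, ...) on one line, values as JSON. jog_arm: Moves the arm, as the interface text tells. Its arguments: {"type":"object","properties":{"motion":{"type":"array"}},"required":["motion"]}

```bash
mkdir -p pics
cat > h.py <<'E'
import numpy as np, cv2
from workcell import readout, camera, bot
from scipy.spatial.transform import Rotation as R
def snap(n,f=None):
    c=camera(n); 
    if f: cv2.imwrite('pics/'+f,c['pixels'][:,:,::-1])
    np.savez('cam_%s.npz'%n,**{k:np.array(c[k]) for k in c}); return c
def load(n): return dict(np.load('cam_%s.npz'%n))
def P(c):
    return np.array(c['K'])@np.hstack([cv2.Rodrigues(np.array(c['rvec'],float))[0],np.array(c['tvec'],float).reshape(3,1)])
def proj(c,X): 
    p=P(c)@np.append(X,1); return p[:2]/p[2]
def tri(a,ua,b,ub):
    x=cv2.triangulatePoints(P(a),P(b),np.array(ua,float).reshape(2,1),np.array(ub,float).reshape(2,1)).ravel(); x=x[:3]/x[3]
    return x, np.linalg.norm(proj(a,x)-ua), np.linalg.norm(proj(b,x)-ub)
def onz(c,u,z):
    p=P(c); A=np.column_stack([p[:,0],p[:,1],-np.array([u[0],u[1],1.])]); s=np.linalg.solve(A,-(p[:,2]*z+p[:,3])); return s[:2]
E
python3 - <<'E'
from h import *
snap('side','s0.png');snap('top','t0.png')
o=readout.get_obs(); print(o['clock'],o['eef_pos'],o['tool_rot'],o['ft_force'],bot.tcp_to_grasp,o['grip_width'])
for n in('side','top'):
    c=load(n);r=cv2.Rodrigues(c['rvec'])[0];print(n,-r.T@c['tvec'].ravel(), c['K'][0,0])
E
```

```text
0.1 [0.11717511 0.4854959  0.23051689] [ 1.18115283e-01  9.92999458e-01 -9.18899189e-04 -1.07567041e-04] [ 0.12129143  0.0773036  -0.63833651] 0.0187 0.08529376723933509
side [0.52198214 0.82972706 0.72531095] 396.7262836484193
top [ 0.45195479 -0.01728923  1.02040013] 426.69954903240597
```

View pics/s0.png

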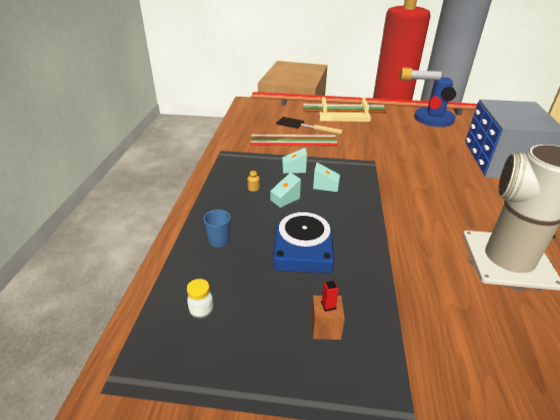

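View pics/t0.png

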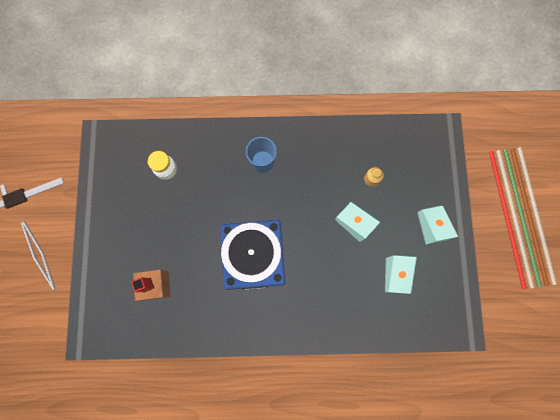

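The balance is at side (304,240) / top (252,252), and the probe in its stand at side (330,296) / top (143,285). Three blocks could be taken for the glass block: 
- A: top (402,275), side (327,180)
- B: top (358,220), side (286,190)
- C: top (440,223), side (295,160)

A is the lowest in the top view, so it is nearest the base. I'll check it in a close crop.

Run:
```python
from h import *
t=load('top');s=load('side')
def crop(c,x,y,w,h,k): return cv2.resize(c['pixels'][y:y+h,x:x+w,::-1],None,fx=k,fy=k,interpolation=cv2.INTER_CUBIC)
a=np.vstack([np.hstack([crop(t,375,245,50,60,6),crop(s,302,155,50,60,6)]),]) # 600x360
b=np.hstack([crop(t,125,260,50,40,6),crop(s,305,275,50,40,6)])
cv2.imwrite('pics/c1.png',np.vstack([a,b]))
for n,ut,us in(('A',(402.5,274.5),(326.5,178.5)),('B',(358,220),(286,185)),('C',(440,223),(294,157)),('pan',(251,252),(304.5,228))):
    print(n,tri(t,ut,s,us))
```

```text
A (array([ 0.48541197, -0.29721766,  0.02117122]), np.float64(0.6742928959562987), np.float64(0.5466721328529343))
B (array([ 0.61068175, -0.19556957,  0.05042021]), np.float64(0.6366689183798042), np.float64(0.5476723116617621))
C (array([ 0.60141659, -0.38674843,  0.04341755]), np.float64(0.9130011799168591), np.float64(0.7010652058743051))
pan (array([0.53906607, 0.04897597, 0.08566993]), np.float64(0.704185323356228), np.float64(0.7040774067797986))
```

View pics/c1.png

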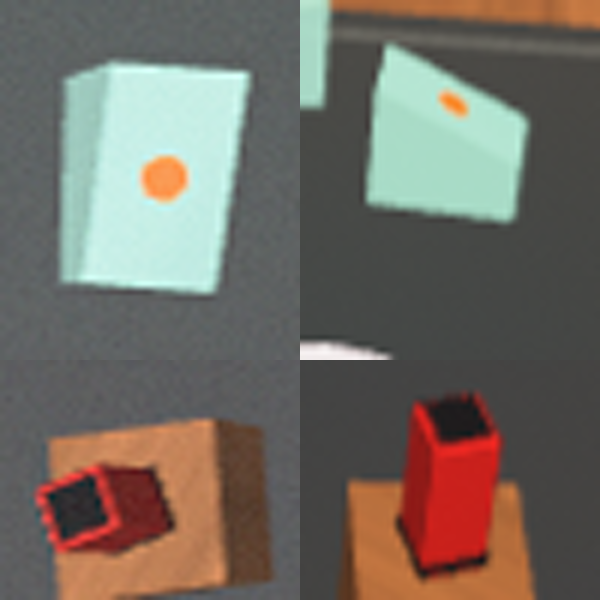

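The crop confirms A: spot about (402,274) in top and (327,172) in side, with its low end towards the robot. The probe grip top is at about (137,284) top and (331,283) side. Next I'll fit the poses.

```bash
cat > fit.py <<'E'
from h import *
from scipy.optimize import least_squares
def fit(obs,x0):  # obs: (cam,uv,Xlocal); pose x,y,z,yaw
    def f(p):
        r=R.from_euler('z',p[3]).as_matrix()
        return np.concatenate([proj(c,r@np.array(X)+p[:3])-u for c,u,X in obs])
    s=least_squares(f,x0,loss='soft_l1'); return s.x,np.abs(s.fun).max(),np.sqrt((s.fun**2).mean())
E
python3 - <<'E'
from fit import *
t=load('top');s=load('side')
g=lambda x0,y0:(lambda u,v:np.array([x0+(u+.5)/6-.5,y0+(v+.5)/6-.5]))
T=g(375,245);S=g(302-50,155);T2=g(125,260-60);S2=g(305-50,275-60)
h=[(t,T(115,62),(.04,.025,.073)),(t,T(250,73),(.04,-.025,.073)),(t,T(217,293),(-.04,-.025,.036)),(t,T(80,283),(-.04,.025,.036)),(t,T(65,80),(.04,.025,0)),(t,T(62,282),(-.04,.025,0)),(t,T(165,178),(0,0,.0547)),
(s,S(388,43),(.04,.025,.073)),(s,S(528,122),(-.04,.025,.036)),(s,S(515,221),(-.04,.025,0)),(s,S(368,205),(.04,.025,0)),(s,S(453,103),(0,0,.0547))]
print('block',fit(h,[.49,-.3,0,0.]))
print('spot tri',tri(t,T(165,178),s,S(453,103)))
a=.012
# probe top corners: top view: up=+x,left=+y ; side: left=+x, down/near=+y
q=[(t,T2(38,497),(a,a,0)),(t,T2(103,468),(a,-a,0)),(t,T2(120,520),(-a,-a,0)),(t,T2(55,550),(-a,a,0)),
(s,S2(413,400),(a,-a,0)),(s,S2(487,393),(-a,-a,0)),(s,S2(500,435),(-a,a,0)),(s,S2(428,445),(a,a,0))]
print('probe top',fit(q,[.45,.27,.135,0.]))
b=.03
w=[(t,T2(50,440),(b,b,0)),(t,T2(212,420),(b,-b,0)),(t,T2(227,585),(-b,-b,0)),(s,S2(348,482),(b,-b,0)),(s,S2(518,482),(-b,-b,0))]
print('stand top',fit(w,[.45,.27,.07,0.]))
# pan: ellipse of white ring, sub-pixel
for n,c,(x,y) in(('t',t,(251,252)),('s',s,(304,229))):
    im=c['pixels'].astype(int); m=((im.min(2)>150)*255).astype(np.uint8); m2=np.zeros_like(m); m2[y-45:y+45,x-45:x+45]=m[y-45:y+45,x-45:x+45]
    cs=cv2.findContours(m2,cv2.RETR_EXTERNAL,cv2.CHAIN_APPROX_NONE)[0]; k=max(cs,key=len); e=cv2.fitEllipse(k); print(n,e)
    d=m2.copy(); d[:]=0; d[y-6:y+6,x-6:x+6]=m2[y-6:y+6,x-6:x+6]; yy,xx=np.nonzero(d); uv=(xx.mean(),yy.mean()); print('dot',uv, onz(c,uv,.09), 'ell',onz(c,e[0],.09))
    np.save('dot_%s.npy'%n,uv)
print(tri(t,np.load('dot_t.npy'),s,np.load('dot_s.npy')))
E
```

```text
block (array([ 0.48333338, -0.28629298,  0.00228264, -0.09806498]), np.float64(6.839967519694767), np.float64(2.026405902927161))
spot tri (array([ 0.48542932, -0.28744166,  0.05307846]), np.float64(0.90502381263162), np.float64(0.7249997063711976))
probe top (array([0.47466054, 0.2773495 , 0.13475361, 0.30779336]), np.float64(3.1389589440494206), np.float64(1.1954456531002564))
stand top (array([0.47291559, 0.27746066, 0.06923791, 0.13049775]), np.float64(1.340593772971829), np.float64(0.6939744846779782))
t ((250.577880859375, 252.11746215820312), (58.341461181640625, 59.257503509521484), 65.26273345947266)
dot (np.float64(250.58620689655172), np.float64(251.6206896551724)) [0.53797573 0.04961599] ell [0.53689488 0.04964183]
s ((304.05999755859375, 228.80845642089844), (33.58103942871094, 50.55417251586914), 93.70760345458984)
dot (np.float64(304.1666666666667), np.float64(227.08333333333334)) [0.5417852  0.05047135] ell [0.54160087 0.05733189]
(array([0.53980507, 0.04962614, 0.08906331]), np.float64(0.8001361644700082), np.float64(0.7990915861043283))
```

Run:
```python
from fit import *
t=load('top');s=load('side')
g=lambda x0,y0:(lambda u,v:np.array([x0+(u+.5)/6-.5,y0+(v+.5)/6-.5]))
T=g(375,245);S=g(302-50,155);T2=g(125,260-60);S2=g(305-50,275-60)
h=[(t,T(115,62),(.04,.025,.073)),(t,T(250,73),(.04,-.025,.073)),(t,T(217,293),(-.04,-.025,.036)),(t,T(80,283),(-.04,.025,.036)),(t,T(65,80),(.04,.025,0)),(t,T(62,282),(-.04,.025,0)),(t,T(165,178),(0,0,.0547)),
(s,S(388,43),(.04,-.025,.073)),(s,S(528,122),(-.04,-.025,.036)),(s,S(515,221),(-.04,.025,0)),(s,S(368,205),(.04,.025,0)),(s,S(453,103),(0,0,.0547))]
a=.012
q=[(t,T2(38,497),(a,a,0)),(t,T2(103,468),(a,-a,0)),(t,T2(120,520),(-a,-a,0)),(t,T2(55,550),(-a,a,0)),
(s,S2(413,400),(a,-a,0)),(s,S2(487,393),(-a,-a,0)),(s,S2(500,435),(-a,a,0)),(s,S2(428,445),(a,a,0))]
def show(o,p):
    r=R.from_euler('z',p[3]).as_matrix()
    for c,u,X in o: print('  ',X,(proj(c,r@np.array(X)+p[:3])-u).round(1))
for o,x0 in((h,[.49,-.3,0,0.]),(q,[.45,.27,.135,0.]),(q[:4],[.45,.27,.135,0.]),(q[4:],[.45,.27,.135,0.])):
    p=fit(o,x0); print(p); show(o,p[0])
```

```text
(array([ 0.48396807, -0.28763824, -0.00245204, -0.09319973]), np.float64(1.1476293447104808), np.float64(0.5617051996057666))
   (0.04, 0.025, 0.073) [-0.2 -0.2]
   (0.04, -0.025, 0.073) [-0.2 -0.4]
   (-0.04, -0.025, 0.036) [-0.2 -0.5]
   (-0.04, 0.025, 0.036) [ 0.6 -0.5]
   (0.04, 0.025, 0) [ 0.3 -0.6]
   (-0.04, 0.025, 0) [-0.1 -0.3]
   (0, 0, 0.0547) [ 0.1 -0.2]
   (0.04, -0.025, 0.073) [1.1 0.2]
   (-0.04, -0.025, 0.036) [ 1.1 -0.4]
   (-0.04, 0.025, 0) [0.8 0.4]
   (0.04, 0.025, 0) [ 0.9 -0. ]
   (0, 0, 0.0547) [1.1 0.3]
(array([0.47466054, 0.2773495 , 0.13475361, 0.30779336]), np.float64(3.1389589440494206), np.float64(1.1954456531002564))
   (0.012, 0.012, 0) [-0.3 -3.1]
   (0.012, -0.012, 0) [ 0.2 -2.1]
   (-0.012, -0.012, 0) [0.5 0.4]
   (-0.012, 0.012, 0) [-0.1 -0.7]
   (0.012, -0.012, 0) [ 0.6 -0.5]
   (-0.012, -0.012, 0) [-0.2 -0.9]
   (-0.012, 0.012, 0) [1.3 1. ]
   (0.012, 0.012, 0) [1.5 1. ]
(array([0.47430881, 0.31361662, 0.02572097, 0.39050013]), np.float64(0.8722464040507418), np.float64(0.6032589094129645))
   (0.012, 0.012, 0) [ 0.1 -0.8]
   (0.012, -0.012, 0) [-0.9 -0.2]
   (-0.012, -0.012, 0) [-0.1  0.9]
   (-0.012, 0.012, 0) [0.8 0.1]
(array([0.47382893, 0.24778326, 0.10318733, 0.23309288]), np.float64(1.0673638302324662), np.float64(0.6146537504051864))
   (0.012, -0.012, 0) [ 0.5 -0.8]
   (-0.012, -0.012, 0) [-0.7 -0.5]
   (-0.012, 0.012, 0) [-0.2  1.1]
   (0.012, 0.012, 0) [0.4 0.3]
```

```bash
cat >> h.py <<'E'
def go(x,y,z,yaw=None):  # tool-frame shift to a world TCP target; yaw = closing line angle (deg)
    o=readout.get_obs(); r=R.from_quat(o['tool_rot']).as_matrix()
    d=r.T@(np.array([x,y,z])-o['eef_pos'])*1000
    ty=np.degrees(np.arctan2(r[1,1],r[0,1])); sp=0 if yaw is None else -((yaw-ty+90)%180-90)
    print('t%.2f'%o['clock'],'move',d.round(1),'spin',round(sp,1),'| tcp',np.round(o['eef_pos'],4),'yaw',round(ty,1),'q',np.round(o['joint_pos'],2),'F',np.round(o['ft_force'],1),'w',round(o['grip_width'],4),round(o['grasp_force'],1))
E
python3 -c "
from h import *
go(.488,-.288,.15,84.7)"
```

```text
t0.10 move [-541.9 -664.8   81.7] spin -8.3 | tcp [0.1172 0.4855 0.2305] yaw 76.4 q [ 1.33  0.24  0.    1.34 -0.    1.57] F [ 0.1  0.1 -0.6] w 0.0853 0.0
```

Request:
jog_arm(motion=[{"x": -542, "y": -665, "z": 40, "spin": -8.3}, {"x": -542, "y": -665, "z": 40, "spin": -8.3}, {"x": -542, "y": -665, "z": 40, "spin": -8.3}, {"x": -542, "y": -665, "z": 40, "spin": -8.3}, {"x": -542, "y": -665, "z": 40, "spin": -8.3}, {"x": -542, "y": -665, "z": 40, "spin": -8.3}, {"x": -542, "y": -665, "z": 40, "spin": -8.3}, {"x": -542, "y": -665, "z": 40, "spin": -8.3}])

```text
validation failed for argument at $.mo...
```

```bash
python3 -c "
from h import *
go(.488,-.288,.12,84.7)"
```

```text
t0.10 move [-541.9 -664.7  111.7] spin -8.3 | tcp [0.1172 0.4855 0.2305] yaw 76.4 q [ 1.33  0.24  0.    1.34 -0.    1.57] F [ 0.1  0.1 -0.6] w 0.0853 0.0
```

Request:
jog_arm(motion=[{"x": -39, "y": -48, "z": 5, "spin": -2, "fingers": -1}, {"x": -78, "y": -96, "z": 10, "spin": -4, "fingers": -1}, {"x": -117, "y": -144, "z": 15, "spin": -6, "fingers": -1}, {"x": -156, "y": -192, "z": 20, "spin": -8.3, "fingers": -1}, {"x": -195, "y": -240, "z": 25, "spin": -8.3, "fingers": -1}, {"x": -234, "y": -288, "z": 30, "spin": -8.3, "fingers": -1}, {"x": -273, "y": -336, "z": 35, "spin": -8.3, "fingers": -1}, {"x": -312, "y": -384, "z": 40, "spin": -8.3, "fingers": -1}])

```text
clock: 1.1
eef_pos: [0.3309, 0.0377, 0.1912]
tool_rot: [0.046, 0.999, 0.0, 0.0]
ft_force: [1.2, 0.7, -0.1]
grip_width: 0.0854
grasp_force: 0.0
```

```bash
python3 -c "
from h import *
go(.488,-.288,.12,84.7)"
```

```text
t1.10 move [-186.3 -309.9   71.3] spin 0.0 | tcp [0.3309 0.0377 0.1912] yaw 84.7 q [ 0.11 -0.07 -0.45  1.19  0.    0.2 ] F [ 1.2  0.7 -0.1] w 0.0854 0.0
```

Request:
jog_arm(motion=[{"x": -186, "y": -310, "z": 0, "spin": 0, "fingers": -1}, {"x": -186, "y": -310, "z": 0, "spin": 0, "fingers": -1}, {"x": -186, "y": -310, "z": 0, "spin": 0, "fingers": -1}, {"x": -186, "y": -310, "z": 0, "spin": 0, "fingers": -1}, {"x": -186, "y": -310, "z": 30, "spin": 0, "fingers": -1}, {"x": -186, "y": -310, "z": 71, "spin": 0, "fingers": -1}, {"x": -186, "y": -310, "z": 71, "spin": 0, "fingers": -1}, {"x": -186, "y": -310, "z": 71, "spin": 0, "fingers": -1}])

```text
clock: 2.1
eef_pos: [0.4862, -0.2857, 0.119]
tool_rot: [0.046, 0.999, 0.001, -0.002]
ft_force: [0.5, -0.3, 1.1]
grip_width: 0.0855
grasp_force: 0.0
```

```bash
python3 -c "
from h import *
go(.488,-.288,.015,84.7);snap('top','t1.png')"
```

```text
t2.10 move [ -2.3  -2.3 104. ] spin -0.0 | tcp [ 0.4862 -0.2857  0.119 ] yaw 84.7 q [-0.53  0.44 -0.01  1.12  0.   -0.44] F [ 0.5 -0.3  1.1] w 0.0855 0.0
```

View pics/t1.png

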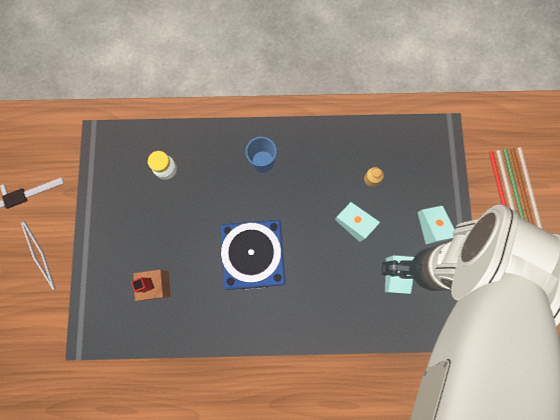

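The picture shows the gripper over block A at about (400,268), with its left finger clear of the block. I'll go down.

Request:
jog_arm(motion=[{"x": -1, "y": -1, "z": 40, "spin": 0, "fingers": -1}, {"x": -1, "y": -1, "z": 80, "spin": 0, "fingers": -1}, {"x": -1, "y": -1, "z": 103, "spin": 0, "fingers": -1}, {"x": -1, "y": -1, "z": 103, "spin": 0, "fingers": -1}, {"x": -1, "y": -1, "z": 103, "spin": 0, "fingers": 1}, {"x": -1, "y": -1, "z": 103, "spin": 0, "fingers": 1}, {"x": -1, "y": -1, "z": 103, "spin": 0, "fingers": 1}, {"x": -1, "y": -1, "z": 103, "spin": 0, "fingers": 1}])

```text
clock: 3.15
eef_pos: [0.4898, -0.2876, 0.0197]
tool_rot: [0.046, 0.999, -0.0, 0.002]
ft_force: [-0.4, 2.4, 6.6]
grip_width: 0.0491
grasp_force: 64.2
```

```bash
python3 -c "
from h import *
go(.488,-.288,.015,84.7)"
```

```text
t3.15 move [ 1.8 -0.5  4.7] spin 0.1 | tcp [ 0.4898 -0.2876  0.0197] yaw 84.8 q [-0.53  0.54 -0.13  0.89  0.   -0.44] F [-0.4  2.4  6.6] w 0.0491 64.2
```

Request:
jog_arm(motion=[{"x": 0, "y": 0, "z": -30, "spin": 0, "fingers": 1}, {"x": 0, "y": 0, "z": -80, "spin": 0, "fingers": 1}, {"x": 0, "y": 0, "z": -125, "spin": 0, "fingers": 1}, {"x": 0, "y": 0, "z": -125, "spin": 0, "fingers": 1}])

```text
clock: 3.65
eef_pos: [0.4906, -0.2888, 0.1465]
tool_rot: [0.046, 0.999, -0.002, 0.004]
ft_force: [0.2, -1.2, -5.3]
grip_width: 0.0493
grasp_force: 64.6
```

```bash
python3 -c "
from h import *
go(.5458,.0498,.145,90)"
```

```text
t3.65 move [-23.8 342.2   0.4] spin -5.3 | tcp [ 0.4906 -0.2888  0.1465] yaw 84.7 q [-0.53  0.42  0.03  1.18 -0.   -0.44] F [ 0.2 -1.2 -5.3] w 0.0493 64.6
```

Request:
jog_arm(motion=[{"x": -3, "y": 45, "z": 0, "spin": -2, "fingers": 1}, {"x": -7, "y": 100, "z": 0, "spin": -5.3, "fingers": 1}, {"x": -11, "y": 155, "z": 0, "spin": -5.3, "fingers": 1}, {"x": -15, "y": 210, "z": 0, "spin": -5.3, "fingers": 1}, {"x": -19, "y": 265, "z": 0, "spin": -5.3, "fingers": 1}, {"x": -22, "y": 315, "z": 0, "spin": -5.3, "fingers": 1}, {"x": -24, "y": 342, "z": 0, "spin": -5.3, "fingers": 1}, {"x": -24, "y": 342, "z": 0, "spin": -5.3, "fingers": 1}])

```text
clock: 4.65
eef_pos: [0.5419, 0.0532, 0.1397]
tool_rot: [-0.002, 1.0, -0.0, -0.002]
ft_force: [0.1, -0.9, -6.0]
grip_width: 0.0493
grasp_force: 65.0
```

Request:
jog_arm(motion=[{"x": 0, "y": 0, "z": 0, "spin": 0, "fingers": 1}, {"x": 0, "y": 0, "z": 0, "spin": 0, "fingers": 1}])

```text
clock: 4.9
eef_pos: [0.5427, 0.05, 0.1414]
tool_rot: [0.0, 1.0, -0.0, -0.001]
ft_force: [-0.1, 0.1, -6.1]
grip_width: 0.0492
grasp_force: 65.0
```

```bash
python3 -c "
from h import *
go(.5458,.0498,.12,90)
t=snap('top');s=snap('side')
im=[cv2.resize(c['pixels'][y:y+70,x:x+90,::-1],None,fx=6,fy=6,interpolation=cv2.INTER_CUBIC)for c,x,y in((t,205,205),(s,260,170))]
cv2.imwrite('pics/c2.png',np.hstack(im)[:, :][::1] if 0 else cv2.resize(np.hstack(im),(800,311)))
"
```

```text
t4.90 move [-3.1 -0.2 21.4] spin -0.1 | tcp [0.5427 0.05   0.1414] yaw 89.9 q [ 0.09  0.38 -0.03  1.15 -0.    0.09] F [-0.1  0.1 -6.1] w 0.0492 65.0
```

View pics/c2.png

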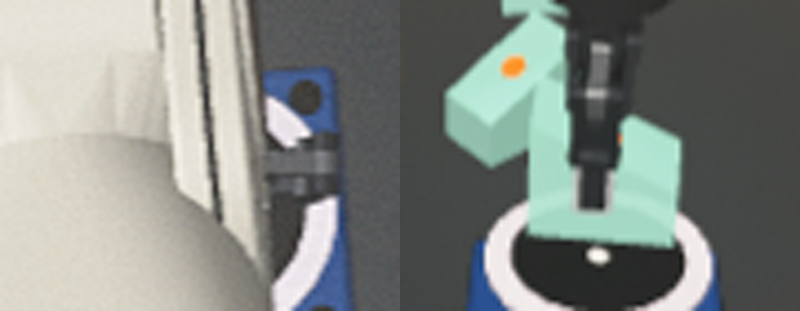

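The block hangs upright over the pan in the side view: base from about (530,235) to (675,245) in the crop, white dot at (598,256). Now I'll lower it.

Request:
jog_arm(motion=[{"x": -3, "y": 0, "z": 10, "spin": 0, "fingers": 1}, {"x": -3, "y": 0, "z": 20, "spin": 0, "fingers": 1}, {"x": -3, "y": 0, "z": 26, "spin": 0, "fingers": 1}, {"x": -3, "y": 0, "z": 29, "spin": 0, "fingers": 1}, {"x": -3, "y": 0, "z": 32, "spin": 0, "fingers": 1}, {"x": -3, "y": 0, "z": 34, "spin": 0, "fingers": 1}, {"x": -3, "y": 0, "z": 36, "spin": 0, "fingers": 1}, {"x": -3, "y": 0, "z": 36, "spin": 0, "fingers": 1}])

```text
clock: 6.0
eef_pos: [0.5466, 0.0511, 0.1065]
tool_rot: [-0.0, 1.0, 0.0, 0.0]
ft_force: [-1.0, 0.3, -4.5]
grip_width: 0.0494
grasp_force: 65.1
```

Request:
jog_arm(motion=[{"x": 0, "y": 0, "z": 2, "spin": 0, "fingers": 1}, {"x": 0, "y": 0, "z": 4, "spin": 0, "fingers": 1}, {"x": 0, "y": 0, "z": 6, "spin": 0, "fingers": 1}, {"x": 0, "y": 0, "z": 8, "spin": 0, "fingers": 1}, {"x": 0, "y": 0, "z": 9, "spin": 0, "fingers": 1}, {"x": 0, "y": 0, "z": 9, "spin": 0, "fingers": 1}, {"x": 0, "y": 0, "z": 9, "spin": 0, "fingers": 1}])

```text
clock: 6.88
eef_pos: [0.5467, 0.0511, 0.0975]
tool_rot: [-0.0, 1.0, 0.0, 0.0]
ft_force: [-0.7, 0.6, -0.2]
grip_width: 0.0493
grasp_force: 65.6
```

Request:
jog_arm(motion=[{"x": 0, "y": 0, "z": 0, "spin": 0, "fingers": 0}, {"x": 0, "y": 0, "z": 0, "spin": 0, "fingers": -1}, {"x": 0, "y": 0, "z": 0, "spin": 0, "fingers": -1}, {"x": 0, "y": 0, "z": 0, "spin": 0, "fingers": -1}, {"x": 0, "y": 0, "z": -30, "spin": 0, "fingers": -1}, {"x": 0, "y": 0, "z": -80, "spin": 0, "fingers": -1}, {"x": 0, "y": 0, "z": -125, "spin": 0, "fingers": -1}, {"x": 0, "y": 0, "z": -125, "spin": 0, "fingers": -1}])

```text
clock: 7.88
eef_pos: [0.5492, 0.0513, 0.2269]
tool_rot: [-0.0, 1.0, 0.0, 0.005]
ft_force: [-0.8, 0.1, -0.8]
grip_width: 0.0853
grasp_force: 0.0
```

```bash
python3 -c "
from h import *
go(.4745,.2773,.20,108)"
```

```text
t7.88 move [ 74.8 226.   26.4] spin -18.0 | tcp [0.5492 0.0513 0.2269] yaw 90.0 q [ 0.09  0.34  0.13  1.35 -0.    0.09] F [-0.8  0.1 -0.8] w 0.0853 0.0
```

Request:
jog_arm(motion=[{"x": 15, "y": 45, "z": 0, "spin": -8, "fingers": -1}, {"x": 32, "y": 100, "z": 0, "spin": -18, "fingers": -1}, {"x": 50, "y": 152, "z": 5, "spin": -18, "fingers": -1}, {"x": 66, "y": 200, "z": 15, "spin": -18, "fingers": -1}, {"x": 75, "y": 226, "z": 26, "spin": -18, "fingers": -1}, {"x": 75, "y": 226, "z": 26, "spin": -18, "fingers": -1}, {"x": 75, "y": 226, "z": 26, "spin": -18, "fingers": -1}])

```text
clock: 8.75
eef_pos: [0.4712, 0.2763, 0.1957]
tool_rot: [-0.157, 0.988, -0.0, -0.0]
ft_force: [-0.1, 0.2, -0.3]
grip_width: 0.0856
grasp_force: 0.0
```

```bash
python3 -c "
from h import *
go(.4745,.2773,.086,108)
t=snap('top');s=snap('side')
im=[cv2.resize(c['pixels'][y:y+h,x:x+w,::-1],(k*w,k*h),interpolation=cv2.INTER_CUBIC)for c,x,y,w,h,k in((t,215,215,75,80,5),(s,265,180,75,80,5))]
im2=[cv2.resize(c['pixels'][y:y+h,x:x+w,::-1],(k*w,k*h),interpolation=cv2.INTER_CUBIC)for c,x,y,w,h,k in((t,115,260,75,40,5),(s,290,275,75,40,5))]
cv2.imwrite('pics/c3.png',np.vstack([np.hstack(im),np.hstack(im2)]))
"
```

```text
t8.75 move [ -3.5  -0.  109.7] spin 0.0 | tcp [0.4712 0.2763 0.1957] yaw 108.0 q [ 0.53  0.35  0.06  1.28 -0.    0.22] F [-0.1  0.2 -0.3] w 0.0856 0.0
```

View pics/c3.png

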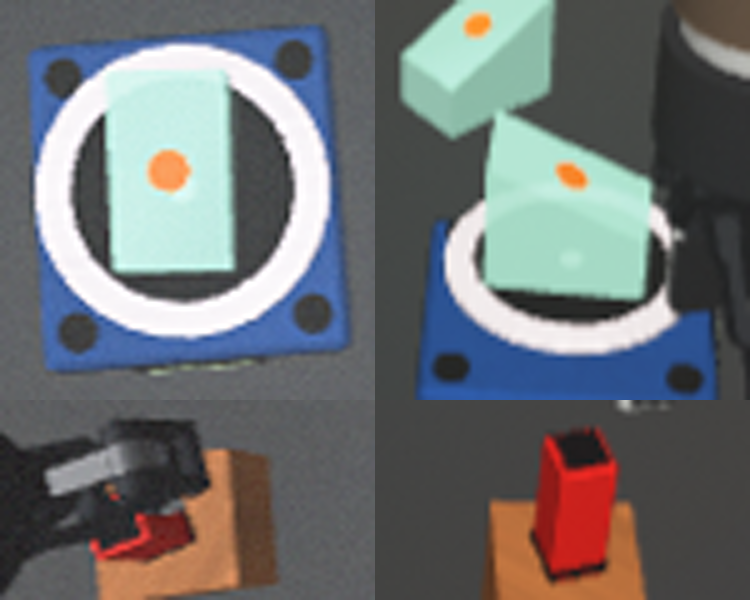

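The block stands upright and released on the pan, with its spot at crop top (168,171) and side (572,176). The open fingers straddle the probe. I'll fit the block's pose on the pan.

Run:
```python
from fit import *
t=load('top');s=load('side')
g=lambda x0,y0:(lambda u,v:np.array([x0+(u+.5)/5-.5,y0+(v+.5)/5-.5]))
T=g(215,215);S=g(265-75,180)
h=[(t,T(108,70),(.04,.025,.073)),(t,T(226,72),(.04,-.025,.073)),(t,T(233,269),(-.04,-.025,.036)),(t,T(113,271),(-.04,.025,.036)),(t,T(168,171),(0,0,.0547)),
(s,S(497,112),(.04,-.025,.073)),(s,S(652,182),(-.04,-.025,.036)),(s,S(642,298),(-.04,.025,0)),(s,S(485,290),(.04,.025,0)),(s,S(572,176),(0,0,.0547))]
p=fit(h,[.54,.05,.077,0.]);print(p)
# pan centre: ring ellipse now
for c,(u,v,a,b) in((t,(182,190,147,147)),(s,(560,262,0,0))): print(onz(c,(T if c is t else S)(u,v),.077))
p=p[0];r=R.from_euler('z',p[3]).as_matrix()
for c,u,X in h: print((proj(c,r@np.array(X)+p[:3])-u).round(1))
print('spot',r@[0,0,.0547]+p[:3], tri(t,T(168,171),s,S(572,176)))
```

```text
(array([ 0.54176017,  0.05106515,  0.07391365, -0.00226259]), np.float64(1.2927622884083405), np.float64(0.6858133068820538))
[0.53699745 0.04965293]
[0.54735416 0.05503383]
[-0.5 -0.4]
[ 0.1 -1.3]
[-0.1 -0.7]
[ 0.3 -0.7]
[ 0.3 -0.7]
[ 1.  -0.1]
[1.  0.3]
[1.2 0.7]
[ 0.6 -0.5]
[0.9 0.3]
spot [0.54176017 0.05106515 0.12861365] (array([0.5420758 , 0.05166118, 0.12953448]), np.float64(0.8437562127388408), np.float64(0.8278873417814181))
```

Request:
jog_arm(motion=[{"x": -3, "y": 0, "z": 40, "spin": 0, "fingers": -1}, {"x": -3, "y": 0, "z": 80, "spin": 0, "fingers": -1}, {"x": -3, "y": 0, "z": 109, "spin": 0, "fingers": -1}, {"x": -3, "y": 0, "z": 109, "spin": 0, "fingers": -1}, {"x": -3, "y": 0, "z": 109, "spin": 0, "fingers": 1}, {"x": -3, "y": 0, "z": 109, "spin": 0, "fingers": 1}, {"x": -3, "y": 0, "z": 109, "spin": 0, "fingers": 1}, {"x": -3, "y": 0, "z": 109, "spin": 0, "fingers": 1}])

```text
clock: 9.85
eef_pos: [0.4749, 0.2784, 0.0885]
tool_rot: [-0.157, 0.988, 0.0, 0.001]
ft_force: [0.1, -1.2, 4.5]
grip_width: 0.0234
grasp_force: 58.8
```

Request:
jog_arm(motion=[{"x": -3, "y": 0, "z": 0, "spin": 0, "fingers": 1}, {"x": -3, "y": 0, "z": 0, "spin": 0, "fingers": 1}, {"x": -3, "y": 0, "z": 0, "spin": 0, "fingers": 1}])

```text
clock: 10.22
eef_pos: [0.4755, 0.2786, 0.0885]
tool_rot: [-0.157, 0.988, 0.0, -0.001]
ft_force: [-5.9, -2.6, 11.1]
grip_width: 0.0235
grasp_force: 59.8
```

```bash
python3 -c "
from h import *
go(.4745,.2773,.128,90)"
```

```text
t10.22 move [  1.5  -0.9 -39.5] spin 18.1 | tcp [0.4755 0.2786 0.0885] yaw 108.1 q [ 0.53  0.44 -0.09  1.04  0.    0.21] F [-5.9 -2.6 11.1] w 0.0235 59.8
```

Request:
jog_arm(motion=[{"x": 3, "y": 0, "z": -14, "spin": 0, "fingers": 1}, {"x": 3, "y": 0, "z": -28, "spin": 0, "fingers": 1}, {"x": 3, "y": 0, "z": -42, "spin": 6, "fingers": 1}, {"x": 3, "y": 0, "z": -42, "spin": 12, "fingers": 1}, {"x": 3, "y": 0, "z": -42, "spin": 18, "fingers": 1}, {"x": 3, "y": 0, "z": -42, "spin": 18, "fingers": 1}])

```text
clock: 10.98
eef_pos: [0.4746, 0.2782, 0.13]
tool_rot: [-0.001, 1.0, 0.0, 0.0]
ft_force: [-0.2, 0.4, -1.0]
grip_width: 0.0236
grasp_force: 58.8
```

```bash
python3 -c "
from h import *
go(.4725,.2775,.1285,90)"
```

```text
t10.97 move [ 2.1 -0.7  1.5] spin 0.1 | tcp [0.4746 0.2782 0.13  ] yaw 90.1 q [ 0.53  0.4  -0.04  1.13 -0.    0.53] F [-0.2  0.4 -1. ] w 0.0236 58.8
```

Request:
jog_arm(motion=[{"x": 4, "y": 0, "z": 0, "spin": 0, "fingers": 1}, {"x": 7, "y": 0, "z": 0, "spin": 0, "fingers": 1}, {"x": 10, "y": 0, "z": 0, "spin": 0, "fingers": 1}, {"x": 13, "y": 0, "z": 0, "spin": 0, "fingers": 1}, {"x": 15, "y": 0, "z": 0, "spin": 0, "fingers": 1}, {"x": 15, "y": 0, "z": 0, "spin": 0, "fingers": 1}])

```text
clock: 11.72
eef_pos: [0.4623, 0.2781, 0.1302]
tool_rot: [-0.0, 1.0, 0.0, 0.004]
ft_force: [6.5, -0.4, -4.4]
grip_width: 0.0234
grasp_force: 59.0
```

Request:
jog_arm(motion=[{"x": 3, "y": 0, "z": 0, "spin": 0, "fingers": 1}, {"x": 6, "y": 0, "z": 0, "spin": 0, "fingers": 1}, {"x": 9, "y": 0, "z": 0, "spin": 0, "fingers": 1}, {"x": 12, "y": 0, "z": 0, "spin": 0, "fingers": 1}, {"x": 15, "y": 0, "z": 0, "spin": 0, "fingers": 1}, {"x": 15, "y": 0, "z": 0, "spin": 0, "fingers": 1}])

```text
clock: 12.48
eef_pos: [0.4474, 0.2782, 0.1306]
tool_rot: [-0.0, 1.0, 0.0, 0.004]
ft_force: [6.8, -0.9, -2.3]
grip_width: 0.0234
grasp_force: 59.1
```

```bash
cat > tilt.py <<'E'
import sys
from h import *
# red mask -> crop picture of both views
t=snap('top');s=snap('side');o=readout.get_obs()
u=proj(s,np.array(o['eef_pos'])); v=proj(t,np.array(o['eef_pos']))
def crop(c,u,w,h,k):
    x=int(np.clip(u[0]-w/2,0,560-w));y=int(np.clip(u[1]-h/2,0,420-h)); print('origin',x,y)
    return cv2.resize(c['pixels'][y:y+h,x:x+w,::-1],(w*k,h*k),interpolation=cv2.INTER_CUBIC)
cv2.imwrite('pics/'+sys.argv[1],np.hstack([crop(t,v,65,90,6),crop(s,u,65,90,6)]))
E
python3 tilt.py c4.png; python3 -c "
from h import *
go(.4725,.2775,.1285,90)"
```

```text
origin 104 251
origin 312 242
t12.57 move [-25.1  -0.7   2.3] spin 0.0 | tcp [0.4474 0.2782 0.1306] yaw 90.0 q [ 0.56  0.35 -0.11  1.1  -0.    0.56] F [ 6.9 -0.4 -1.5] w 0.0234 59.1
```

View pics/c4.png

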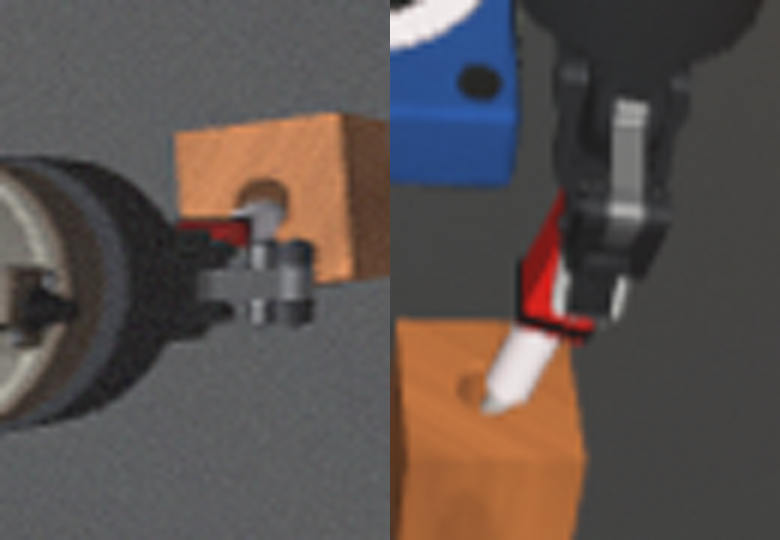

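The side crop shows the probe pivoting in the fingers: collar centre at about (553,328), and the shaft/nose junction near (500,400) leaning on the hole's rim at (480,390). I'll compare this with the model.

Run:
```python
from h import *
s=load('side'); t=load('top')
G=np.array([.4474,.2782,.1306+.0175])
for th in (10,15,20,25,30):
    a=np.radians(th); d=np.array([np.sin(a),0,-np.cos(a)])
    f=lambda c,k,ox,oy:[((proj(c,G+d*L)-[ox,oy])*6+k).round().astype(int).tolist() for L in (.035,.075,.095)]
    print(th,'side',f(s,np.array([390,0]),312,242),'top',f(t,np.array([0,0]),104,251))
```

```text
10 side [[565, 306], [533, 381], [517, 417]] top [[218, 255], [254, 235], [271, 225]]
15 side [[556, 303], [515, 376], [495, 411]] top [[218, 246], [254, 217], [270, 203]]
20 side [[548, 301], [497, 371], [472, 404]] top [[217, 238], [253, 199], [269, 181]]
25 side [[540, 298], [480, 364], [451, 396]] top [[216, 229], [251, 182], [267, 160]]
30 side [[532, 294], [464, 356], [431, 387]] top [[215, 221], [249, 166], [265, 140]]
```

Request:
jog_arm(motion=[{"x": 3, "y": 0, "z": 0, "spin": 0, "fingers": 1}, {"x": 6, "y": 0, "z": 0, "spin": 0, "fingers": 1}, {"x": 9, "y": 0, "z": 0, "spin": 0, "fingers": 1}, {"x": 12, "y": 0, "z": 0, "spin": 0, "fingers": 1}, {"x": 15, "y": 0, "z": 0, "spin": 0, "fingers": 1}, {"x": 15, "y": 0, "z": 0, "spin": 0, "fingers": 1}])

```text
clock: 13.32
eef_pos: [0.4324, 0.2783, 0.1309]
tool_rot: [-0.0, 1.0, 0.0, 0.004]
ft_force: [6.3, -0.7, 0.0]
grip_width: 0.0231
grasp_force: 59.3
```

Request:
jog_arm(motion=[{"x": -2, "y": 0, "z": -20, "spin": 0, "fingers": 1}, {"x": -2, "y": 0, "z": -60, "spin": 0, "fingers": 1}, {"x": -2, "y": 0, "z": -90, "spin": 0, "fingers": 1}, {"x": -2, "y": -45, "z": -90, "spin": 0, "fingers": 1}, {"x": -2, "y": -80, "z": -90, "spin": 0, "fingers": 1}, {"x": -2, "y": -80, "z": -90, "spin": 0, "fingers": 1}, {"x": -2, "y": -80, "z": -90, "spin": 0, "fingers": 1}])

```text
clock: 14.2
eef_pos: [0.4311, 0.1983, 0.2194]
tool_rot: [-0.0, 1.0, 0.0, -0.0]
ft_force: [-0.2, 0.3, -0.8]
grip_width: 0.0231
grasp_force: 59.4
```

```bash
python3 tilt.py c5.png; python3 -c "
from h import *
go(.5,.05,.25,90)"
```

```text
origin 131 260
origin 325 183
t14.30 move [ -68.6 -148.9  -30.8] spin 0.1 | tcp [0.4312 0.1988 0.2193] yaw 90.1 q [ 0.43  0.2  -0.08  1.29  0.    0.43] F [ 0.7 -0.6 -1. ] w 0.0234 59.4
```

View pics/c5.png

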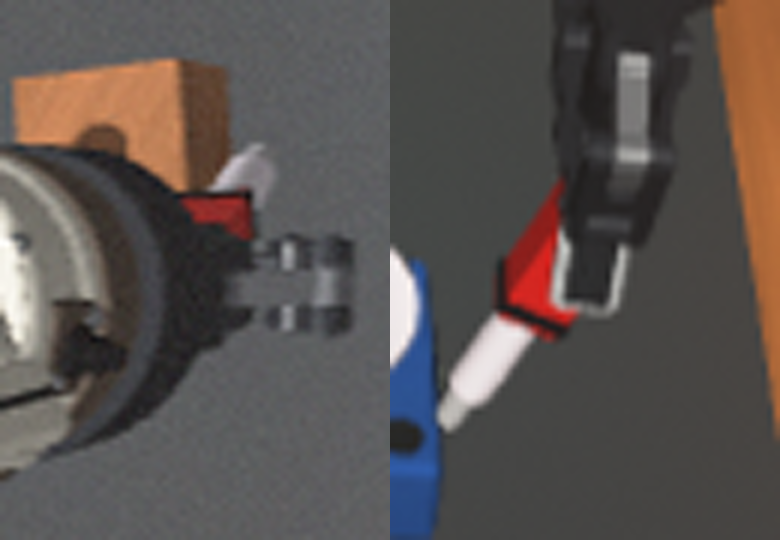

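The side crop shows the whole lower probe: shaft edges run (497,317)→(450,385) and (540,340)→(487,410), with the tip at (445,430). In the top crop the nose end is near (268,148).

Run:
```python
from h import *
s=load('side'); t=load('top')
G=np.array([.4312,.1988,.2193+.0175])
for th in (15,18,20,22,24,26,28,30):
    a=np.radians(th); d=np.array([np.sin(a),0,-np.cos(a)]); m=np.array([390,0])
    pr=lambda c,L,k,ox,oy:((proj(c,G+d*L)-[ox,oy])*6+k+2.5)
    q=[pr(s,L,m,325,183) for L in(.035,.075,.095)]; e=q[1]-q[0]
    print(th,'ratio',round(-e[0]/e[1],3),'tip-p60',(q[2]-q[0]).round(0),[x.round().tolist() for x in q],'top tip',pr(t,.095,0,131,260).round())
```

```text
15 ratio 0.529 tip-p60 [-64. 121.] [[555.0, 309.0], [511.0, 391.0], [490.0, 431.0]] top tip [265. 192.]
18 ratio 0.609 tip-p60 [-72. 119.] [[550.0, 308.0], [501.0, 388.0], [477.0, 426.0]] top tip [265. 177.]
20 ratio 0.664 tip-p60 [-78. 117.] [[546.0, 306.0], [494.0, 386.0], [469.0, 423.0]] top tip [264. 168.]
22 ratio 0.721 tip-p60 [-83. 115.] [[543.0, 305.0], [487.0, 383.0], [460.0, 420.0]] top tip [263. 158.]
24 ratio 0.78 tip-p60 [-88. 113.] [[540.0, 304.0], [480.0, 380.0], [452.0, 417.0]] top tip [263. 149.]
26 ratio 0.842 tip-p60 [-93. 111.] [[537.0, 302.0], [474.0, 377.0], [444.0, 413.0]] top tip [262. 140.]
28 ratio 0.906 tip-p60 [-98. 108.] [[534.0, 301.0], [467.0, 374.0], [436.0, 409.0]] top tip [261. 131.]
30 ratio 0.973 tip-p60 [-103.  106.] [[531.0, 299.0], [461.0, 371.0], [428.0, 405.0]] top tip [260. 122.]
```

```bash
cat > ang.py <<'E'
from h import *
from scipy.optimize import brentq
def ang(r0,r1,u0,u1,n=4,shift=None):
    ims=[];
    for _ in range(n): c=camera('side'); ims.append(c['pixels'].astype(float).mean(2))
    im=np.mean(ims,0); o=readout.get_obs(); G=np.array(o['eef_pos'])+[0,0,.0175]
    L=[];Rr=[]
    for v in range(r0,r1+1):
        row=im[v,u0:u1]; k=np.argmax(row); h=(row.max()+np.percentile(row,20))/2
        i=k
        while row[i]>h: i-=1
        L.append(i+(h-row[i])/(row[i+1]-row[i])); i=k
        while row[i]>h: i+=1
        Rr.append(i-1+(row[i-1]-h)/(row[i-1]-row[i]))
    v=np.arange(r0,r1+1); L=np.array(L);Rr=np.array(Rr)
    a=np.polyfit(v,L,1)[0];b=np.polyfit(v,Rr,1)[0];m=np.polyfit(v,(L+Rr)/2,1)
    print('L',L.round(1)+u0,'R',Rr.round(1)+u0,'slopes',a,b,m[0])
    def f(th):
        a=np.radians(th); d=np.array([np.sin(a),0,-np.cos(a)]); e=proj(c,G+d*.075)-proj(c,G+d*.035); return e[0]/e[1]-m[0]
    print('tilt',brentq(f,-20,60))
    return c
E
python3 -c "
from ang import *
ang(241,247,331,352)
"
```

```text
L [337.7 337.  336.4 335.7 335.  334.7 334.7] R [346.6 345.8 345.2 344.4 343.7 343.1 342.3] slopes -0.5409003257856834 -0.7125091486105376 -0.6267047371981105
tilt 18.656692871265196
```

The edges give a tilt of about 21.5–22° on the rows clear of the shaft end. I'll put the nose back in the hole and add about 3°.

Request:
jog_arm(motion=[{"x": -2, "y": 40, "z": 0, "spin": 0, "fingers": 1}, {"x": -2, "y": 80, "z": 0, "spin": 0, "fingers": 1}, {"x": -2, "y": 80, "z": 0, "spin": 0, "fingers": 1}, {"x": -2, "y": 80, "z": 40, "spin": 0, "fingers": 1}, {"x": -2, "y": 80, "z": 70, "spin": 0, "fingers": 1}, {"x": -2, "y": 80, "z": 90, "spin": 0, "fingers": 1}, {"x": -2, "y": 80, "z": 90, "spin": 0, "fingers": 1}])

```text
clock: 15.38
eef_pos: [0.4339, 0.2771, 0.1283]
tool_rot: [0.0, 1.0, -0.001, 0.0]
ft_force: [1.5, 0.8, -2.0]
grip_width: 0.0232
grasp_force: 59.5
```

Request:
jog_arm(motion=[{"x": 3, "y": 0, "z": 0, "spin": 0, "fingers": 1}, {"x": 6, "y": 0, "z": 0, "spin": 0, "fingers": 1}, {"x": 9, "y": 0, "z": 0, "spin": 0, "fingers": 1}, {"x": 9.5, "y": 0, "z": 0, "spin": 0, "fingers": 1}, {"x": 9.5, "y": 0, "z": 0, "spin": 0, "fingers": 1}])

```text
clock: 16.0
eef_pos: [0.427, 0.2782, 0.1315]
tool_rot: [0.0, 1.0, 0.001, 0.004]
ft_force: [7.0, -1.0, 0.3]
grip_width: 0.0237
grasp_force: 59.7
```

Request:
jog_arm(motion=[{"x": -4, "y": 0, "z": -20, "spin": 0, "fingers": 1}, {"x": -4, "y": 0, "z": -60, "spin": 0, "fingers": 1}, {"x": -4, "y": 0, "z": -90, "spin": 0, "fingers": 1}, {"x": -4, "y": -45, "z": -90, "spin": 0, "fingers": 1}, {"x": -4, "y": -80, "z": -90, "spin": 0, "fingers": 1}, {"x": -4, "y": -80, "z": -90, "spin": 0, "fingers": 1}, {"x": -4, "y": -80, "z": -90, "spin": 0, "fingers": 1}])

```text
clock: 16.88
eef_pos: [0.4274, 0.1982, 0.2198]
tool_rot: [-0.0, 1.0, 0.0, -0.0]
ft_force: [-0.1, -0.0, -0.1]
grip_width: 0.0231
grasp_force: 59.6
```

```bash
python3 -c "
from ang import *
ang(240,245,328,352)
go(.5,.05,.25,90)
"; python3 tilt.py c6.png
```

```text
L [338.3 337.4 336.6 335.8 335.1 334.7] R [347.4 346.6 346.  345.1 344.2 343.4] slopes -0.7299111424860256 -0.801491905177217 -0.7657015238316214
tilt 23.379802062012168
t17.07 move [ -72.1 -148.8  -30.8] spin 0.1 | tcp [0.4276 0.1987 0.2192] yaw 90.1 q [ 0.43  0.19 -0.09  1.29  0.    0.43] F [-0.3 -0.2 -0.7] w 0.0234 59.6
origin 132 262
origin 326 183
```

View pics/c6.png

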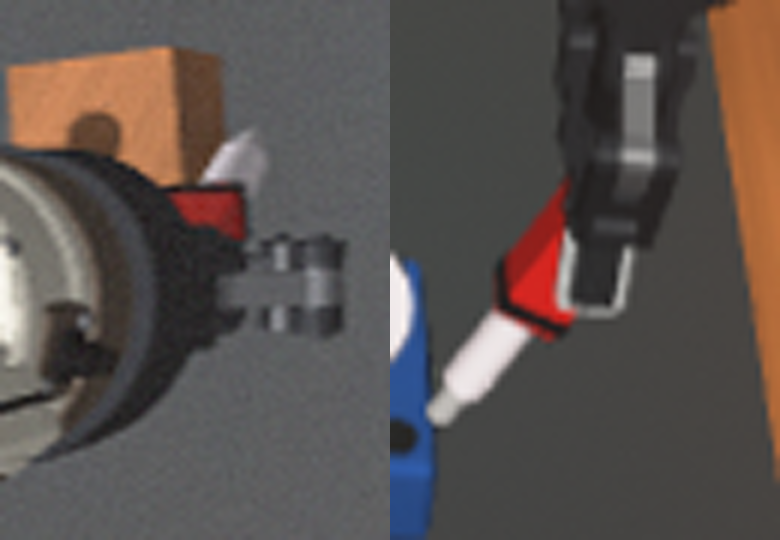

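The tilt is now about 24.5°. The tip is at side crop (437,421) and top crop (258,130).

Run:
```python
from h import *
t=load('top');s=load('side');o=readout.get_obs()
x=tri(t,np.array([174.6,283.25]),s,np.array([333.4,252.75])); print(x, x[0]-o['eef_pos'])
for th in(23,25):
  a=np.radians(th)
  for L in(.095,.1): print(th,L,np.array([np.sin(a)*L,0,.0175-np.cos(a)*L]).round(4))
```

```text
(array([0.47245889, 0.1989398 , 0.14770332]), np.float64(0.12397211226529327), np.float64(0.136728676969502)) [ 0.04486135  0.0003878  -0.07145598]
23 0.095 [ 0.0371  0.     -0.0699]
23 0.1 [ 0.0391  0.     -0.0746]
25 0.095 [ 0.0401  0.     -0.0686]
25 0.1 [ 0.0423  0.     -0.0731]
```

Request:
jog_arm(motion=[{"x": -20, "y": 0, "z": -20, "spin": 0, "fingers": 1}, {"x": -50, "y": -30, "z": -25, "spin": 0, "fingers": 1}, {"x": -70, "y": -70, "z": -25, "spin": 0, "fingers": 1}, {"x": -70, "y": -110, "z": -25, "spin": 0, "fingers": 1}, {"x": -70, "y": -147, "z": -25, "spin": 0, "fingers": 1}, {"x": -70, "y": -147, "z": -15, "spin": 0, "fingers": 1}, {"x": -70, "y": -147, "z": 2, "spin": 0, "fingers": 1}, {"x": -70, "y": -147, "z": 2, "spin": 0, "fingers": 1}])

```text
clock: 18.18
eef_pos: [0.4966, 0.0516, 0.2157]
tool_rot: [-0.001, 1.0, -0.0, -0.002]
ft_force: [-0.5, 0.0, -1.5]
grip_width: 0.0232
grasp_force: 59.6
```

Request:
jog_arm(motion=[{"x": 0, "y": 0, "z": 0, "spin": 0, "fingers": 1}, {"x": 0, "y": 0, "z": 0, "spin": 0, "fingers": 1}])

```text
clock: 18.42
eef_pos: [0.4983, 0.0515, 0.218]
tool_rot: [-0.001, 1.0, 0.0, 0.001]
ft_force: [-0.2, 0.0, -1.2]
grip_width: 0.0231
grasp_force: 59.6
```

```bash
python3 -c "
from h import *
go(.498,.0512,.2025,90)
t=snap('top');s=snap('side')
im=[cv2.resize(c['pixels'][y:y+60,x:x+50,::-1],(400,480),interpolation=cv2.INTER_CUBIC)for c,x,y in((t,225,215),(s,285,180))]
cv2.imwrite('pics/c7.png',np.hstack(im))
"
```

```text
t18.43 move [ 0.3 -0.3 15.5] spin 0.1 | tcp [0.4983 0.0515 0.218 ] yaw 90.1 q [ 0.1   0.25 -0.02  1.3   0.    0.1 ] F [-0.2  0.  -1.2] w 0.0231 59.6
```

View pics/c7.png

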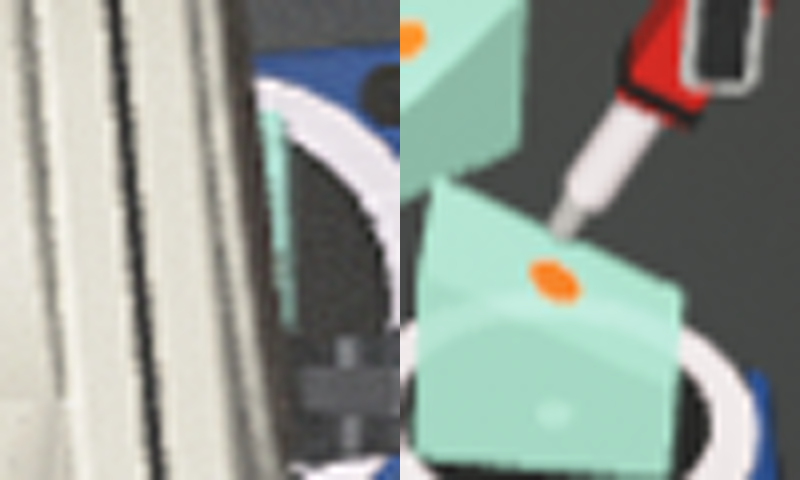

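Side crop: the tip is at (560,237), just above the spot at (554,282). The top view is blocked by the arm.

Run:
```python
from h import *
s=load('side'); a=np.array([.542,.0515,.1465])
for d in ((0,0,-.0155),(.005,0,0),(0,.005,0)): print(d,((proj(s,a+d)-proj(s,a))*8).round(1))
print((proj(s,a)-[285,180])*8+[403.5,3.5])
```

```text
(0, 0, -0.0155) [-2.6 40.3]
(0.005, 0, 0) [-16.4  -1.3]
(0, 0.005, 0) [-1.1  9.8]
[565.11466224 238.6885289 ]
```

Request:
jog_arm(motion=[{"x": -1, "y": 0, "z": 5, "spin": 0, "fingers": 1}, {"x": -1, "y": 0, "z": 10, "spin": 0, "fingers": 1}, {"x": -1, "y": 0, "z": 12, "spin": 0, "fingers": 1}, {"x": -1, "y": 0, "z": 13, "spin": 0, "fingers": 1}, {"x": -1, "y": 0, "z": 14, "spin": 0, "fingers": 1}, {"x": -1, "y": 0, "z": 15, "spin": 0, "fingers": 1}, {"x": -1, "y": 0, "z": 15, "spin": 0, "fingers": 1}])

```text
clock: 19.4
eef_pos: [0.4988, 0.051, 0.2023]
tool_rot: [-0.0, 1.0, -0.0, -0.0]
ft_force: [1.1, 0.3, -0.8]
grip_width: 0.0233
grasp_force: 59.6
```

Request:
jog_arm(motion=[{"x": 0, "y": 0, "z": 0.5, "spin": 0, "fingers": 1}, {"x": 0, "y": 0, "z": 1, "spin": 0, "fingers": 1}, {"x": 0, "y": 0, "z": 1.5, "spin": 0, "fingers": 1}, {"x": 0, "y": 0, "z": 2, "spin": 0, "fingers": 1}, {"x": 0, "y": 0, "z": 2, "spin": 0, "fingers": 1}])

```text
clock: 20.02
eef_pos: [0.4988, 0.051, 0.2003]
tool_rot: [-0.0, 1.0, 0.0, 0.0]
ft_force: [0.0, -1.4, -0.6]
grip_width: 0.0235
grasp_force: 59.6
```

Request:
jog_arm(motion=[{"x": 0, "y": 0, "z": 1, "spin": 0, "fingers": 1}, {"x": 0, "y": 0, "z": 2, "spin": 0, "fingers": 1}, {"x": 0, "y": 0, "z": 2, "spin": 0, "fingers": 1}])

```text
clock: 20.4
eef_pos: [0.4988, 0.051, 0.1983]
tool_rot: [-0.0, 1.0, 0.0, 0.0]
ft_force: [-0.1, -0.5, 0.1]
grip_width: 0.0233
grasp_force: 59.6
```

```bash
cat > favg.py <<'E'
from h import *
F=[];s=[]
for _ in range(8): c=camera('side'); s.append(c['pixels'].astype(float)); o=readout.get_obs(); F.append(o['ft_force'])
np.savez('cam_side.npz',pixels=np.mean(s,0).astype(np.uint8),K=c['K'],rvec=c['rvec'],tvec=c['tvec'])
print(o['clock'],np.mean(F,0).round(2),np.std(F,0).round(2),np.round(o['eef_pos'],4),o['tool_rot'])
im=np.mean(s,0); m=(im[180:260,285:350,0]>200)&(im[180:260,285:350,2]<110)&(im[180:260,285:350,1]>90); y,x=np.nonzero(m); k=y>25; print('spot px',x[k].mean()+285,y[k].mean()+180,k.sum())
cv2.imwrite('pics/last.png',cv2.resize(im[180:240,285:345,::-1].astype(np.uint8),(600,600),interpolation=cv2.INTER_CUBIC))
E
python3 favg.py
```

```text
20.8 [ 0.05  0.23 -0.19] [0.5  0.33 0.45] [0.4988 0.051  0.1983] [-2.71034703e-04  9.99999963e-01  4.78007078e-06  4.00701435e-06]
spot px 303.54545454545456 215.9090909090909 11
```

View pics/last.png

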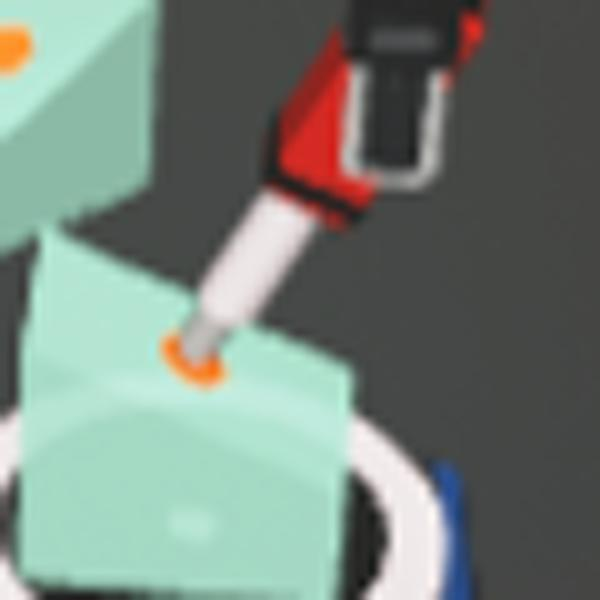

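The tip is at about (195,360) in the crop, in the middle of the spot (163–225, 335–385), and the pan is about 2 mm further down. I'll press the rest of the way.

Request:
jog_arm(motion=[{"x": 0, "y": 0, "z": 1, "spin": 0, "fingers": 1}, {"x": 0, "y": 0, "z": 2, "spin": 0, "fingers": 1}, {"x": 0, "y": 0, "z": 3, "spin": 0, "fingers": 1}, {"x": 0, "y": 0, "z": 4, "spin": 0, "fingers": 1}, {"x": 0, "y": 0, "z": 5, "spin": 0, "fingers": 1}, {"x": 0, "y": 0, "z": 6, "spin": 0, "fingers": 1}, {"x": 0, "y": 0, "z": 7, "spin": 0, "fingers": 1}, {"x": 0, "y": 0, "z": 7, "spin": 0, "fingers": 1}])

```text
clock: 21.8
eef_pos: [0.4989, 0.051, 0.1914]
tool_rot: [-0.0, 1.0, -0.0, 0.0]
ft_force: [-1.1, 0.7, 2.2]
grip_width: 0.0231
grasp_force: 59.9
```

```bash
cp cam_side.npz cam_before.npz; python3 favg.py
python3 - <<'E'
from h import *
# vertical image shift of block front face + pan between the two averaged pictures, mm of travel
a=np.load('cam_before.npz')['pixels'].astype(np.float32).mean(2);b=np.load('cam_side.npz')['pixels'].astype(np.float32).mean(2)
w=(slice(218,250),slice(280,335)); print('shift px',cv2.phaseCorrelate(a[w],b[w],cv2.createHanningWindow((55,32),cv2.CV_32F)))
s=load('side');A=np.array([.54,.076,.08]);print('px per mm',(proj(s,A-[0,0,.001])-proj(s,A)))
E
cp pics/last.png pics/last2.png
```

```text
22.2 [-0.96 -0.22  2.24] [0.51 0.48 0.34] [0.4989 0.051  0.1914] [-2.80800288e-04  9.99999958e-01  2.27414320e-05  6.82338573e-05]
spot px 303.1818181818182 217.8181818181818 11
shift px ((-0.26835166455111903, 1.5951530423865137), 0.8431025095283985)
px per mm [-0.01985634  0.30524195]
```

View pics/last2.png

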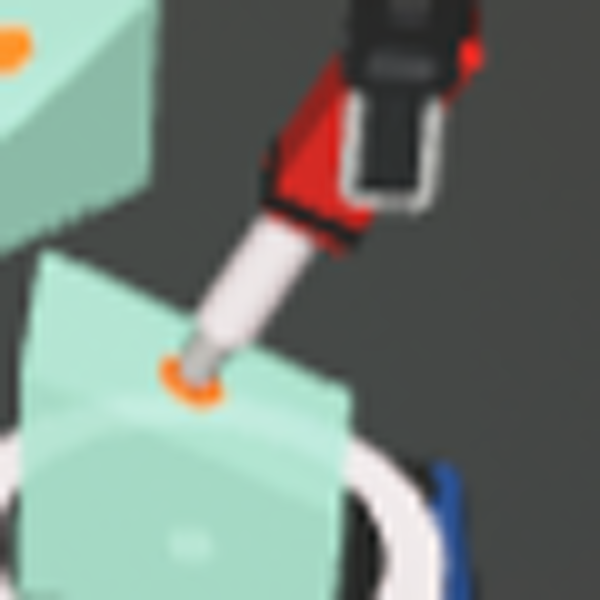

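The tip stays on the spot. The force has risen to about 3.4 N, with the pan about 8.5 mm further down. I'll add 1.5 mm.

Request:
jog_arm(motion=[{"x": 0, "y": 0, "z": 0.8, "spin": 0, "fingers": 1}, {"x": 0, "y": 0, "z": 1.5, "spin": 0, "fingers": 1}, {"x": 0, "y": 0, "z": 1.5, "spin": 0, "fingers": 1}, {"x": 0, "y": 0, "z": 1.5, "spin": 0, "fingers": 1}])

```text
clock: 22.7
eef_pos: [0.4989, 0.051, 0.1899]
tool_rot: [-0.0, 1.0, 0.0, 0.0]
ft_force: [-1.4, 0.3, 3.2]
grip_width: 0.0234
grasp_force: 59.9
```

```bash
python3 favg.py; python3 -c "
from ang import *
ang(204,210,303,325)
bot.job_done()"
```

```text
23.1 [-0.8  -0.08  3.21] [0.45 0.29 0.64] [0.4988 0.051  0.1898] [-2.84763528e-04  9.99999959e-01 -1.07167228e-05  2.12417956e-05]
spot px 303.6923076923077 218.53846153846155 13
L [309.  308.4 307.7 307.  306.4 305.7 305. ] R [315.3 315.5 315.1 314.3 313.6 313.1 312.3] slopes -0.6691886943913922 -0.552503007949776 -0.610845851170584
tilt 22.093935327709307
the job is handed in; nothing more can be done
```

I've handed the job in at about 23 s: the glass block stands released on the middle of the pan, and the probe is held on the orange spot with roughly 4 N (pan about 10 mm further down). Its measured tilt was about 22–24.5°, against the 25° of the face.

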